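Leak-test a filter cartridge: load it and hold the jog button for four seconds

ROBOT

A 6-joint arm with a two-finger parallel gripper is mounted at the origin on a cart in front of the work surface, level with it; the furniture and walls round the work are solid. World frame = base frame: x ahead of the robot, y to its left, z up, the work surface at z = 0. Lengths are in m, angles in rad, forces in N, time in s.
With the tool pointing down it reaches from about 0.225 to 0.875 m from the base axis. Payload 3.4 kg.
Tool frame: the origin (TCP) lies midway between the tips of the shut fingers; the grasp point (between the pads) lies 19 mm behind it; z points along the fingers, y is the line along which they close (so a half turn about z gives the same grasp; the last joint's range is limited). The gripper opens to 85 mm and grips with 20 to 120 N. Pads are 22 mm wide; open, the fingers measure 114 mm over their backs; the gripper's body (76 mm by 85 mm) begins 54 mm behind the grasp point. The pads swing forward as they close: fully open they stand 13 mm farther back than shut.
Start: joints at [1.017, 0.276, 1.505, -0, 1.361, -0.121], TCP at [0.241, 0.522, 0.231] pointing down, gripper open.
Joint ranges: [-2.89, 2.89], [-0.75, 2.08], [0.22, 2.7], [-1.18, 4.32], [0.11, 2.71], [-2.7, 2.7]. Speed limits (rad/s): [2.57, 2.57, 3.14, 3.14, 3.14, 3.14].

INTERFACE

Orientations are given as a unit quaternion [w, x, y, z].
In Python, from rig import * gives the robot as it stands.
- The arm moves only by the tool apply_moves, never from a script. Its argument "steps" is one flat list of numbers, 4 for each row, row after row: the shift along the world's x, y, z in cm, then the turn about the world's z in degrees. A call has 1 to 8 rows; each row is the pose to reach, as a shift and turn from the pose commanded when the call began; what a row does not reach only later rows make up. A row lasts 1/12 s, in which the tool goes at most 41.7 mm and 7.16 degrees, less where a joint would pass 70% of its speed; a pose out of reach is approached as far as the arm can. A call with a gripper value outside its range is refused whole. "jaw" is the closure in counts, from 0 (fully open) to 255 (shut), set as the call begins (left out, the last holds). The fingers move at their own pace and stop on an object; "newtons" is the grip in N (left out, the last holds). Time passes only in rows, so rows that repeat a pose let the fingers close. It gives the time, the measured TCP pose, the force, the opening and the grip force at its end, in the units of the state.
- get_state(): the state, without advancing time (a new reading comes with each control period).
- get_image(name): name is "scene" or "top"; returns the picture (384x512x3 uint8, red, green, blue); there is no depth.
- calibration(name): a dict with "fx", "fy", "cx", "cy" (pixels), "xyz" and "rotation" of the camera in the world. Camera axes: x right, y up, looking along -z (the intrinsics and any distortion apply to the point x, -y, -z); pixel columns grow to the right and rows downward; lengths in m; the calibration is good to about 2 mm. A picture is of the moment at which its call begins. calibration takes no time and is no camera call.
- sign_off(): hands the job in; it is judged then, once.
The state is a dict: "clock": time; "qpos": joint angles; "qd": joint speeds; "effort": joint torques, N m; "position": TCP position; "ee_rot": TCP orientation; "contact_force": force on the tool from outside, world axes, zero at the start; "moment": the same for the moment, N m; "width": finger opening in m; "gripper_force": force on a finger pad.
Only numpy, scipy, OpenCV 4.12 (cv2) and the standard library are available. Lean on these libraries where they do the work, as an engineer would, in place of code of your own. Each camera call takes 0.05 s, during which the arm holds its last target. There are 200 camera calls.

TASK

Leak-test the filter cartridge: lift it by its ends out of the storage cradle, set it down upright on the bare worktop to change grip, take it again by its long sides and put it upright in the tester's bay, flat on the bay's floor. Then press the tester's large jog button fully down, hold it there for four seconds, and let go. Do not press the small button, and leave the forceps, sachet and syringe where they lie.

Things in the scene. Friction and masses are not known exactly. Their poses are not given: they have to be found in the camera images.
- cartridge_c (a point): Centre of the loose filter cartridge: a white plastic block 56 mm long (its x), 30 mm wide (its y), 36 mm high (its z), about 0.09 kg, with two little round ports (10 mm across, 6 mm tall) on top; this point is half-way up, 18 mm above its underside. Either way round in x is alike. It starts upright in the cradle. The worktop round x = 0.42, y = 0.02 m is always bare.
- cradle: Grey storage cradle, fixed; origin at the worktop under its middle. Floor 10 mm high, 48 mm long (x), 50 mm wide (y); an 8 mm wall along each long side, top 46 mm above the worktop, level with the cartridge in it, whose x lies along the cradle's. Walls block its long sides; its ends stick out 4 mm and are free for fingers, so it is taken by its ends (56 mm) and lifted straight up.
- tester: Bench leak tester, fixed; origin at the worktop under the middle of its foot plate (116 mm in x, 262 mm in y, 8 mm high). x points away from the operator, y to the left. Left (+y) the open test bay; right (y +18 to -128 mm) a grey console, top 44 mm above the worktop, in front two grey round buttons (large left, small right) and a dwell indicator (rocking scale plate with a pointer) behind.
- bay_floor (a point): Middle of the bay floor, 8 mm above the worktop, 80 mm left of the tester's origin; axes as the tester's. Inside 62 mm in y, 36 mm in x: the cartridge's length goes along y, 3 mm play all round. End walls (y) with corner cheeks stand 40 mm above this floor, 4 mm over a seated cartridge, and block its ends; 44 mm of each long side (x) is open. A seated cartridge's centre is 18 mm above this point.
- jog_button_top (a point): Middle of the top of the large jog button (28 mm across; 66 mm above the worktop when up), pressed straight down.
- jog_button (a joint): Travel of the large jog button: 0 up, 0.006 m fully down. Momentary: a spring brings it up; it takes about 3.5 N to hold it at the bottom stop. It counts as held while pressed past 0.0045 m.
- gauge (a joint): Pointer of the dwell indicator, a little rocking scale plate on the console behind the buttons: 0 to 0.05 m to the right along a scale with 5 mm ticks, 0 at the start. It creeps on at about 7 mm a second while the jog button is fully down (about 0.028 m after 4 s) and creeps back as slowly after release. Beyond 0.038 m the cartridge is over-tested.
- vent_button_top (a point): Middle of the top of the small round button (16 mm across), 72 mm to the right of the jog button on the same console. Not to be pressed.
- vent_button (a joint): Travel of the small button: 0 up, 0.005 m down.
- forceps_a: Straight steel forceps lying loose on the worktop in front of the tester, 120 mm long (along its y), 17 mm wide, 9 mm high; origin under its middle. Leave alone.
- sachet_4: Flat white swab sachet, 50 x 55 x 4 mm, lying loose on the worktop; origin under its middle. Leave alone.
- syringe_c: Syringe lying loose behind the tester, 173 mm long (along its y), 34 mm wide, 16 mm high; origin under its middle. Leave alone.
Not all that is in view belongs to the job. There is more than one size of the part that bears cartridge_c; the job needs the smaller.

How it is judged:
By the outcome, as a careful person would: the job done as asked, in the order asked, and still so for the second after the job is handed in, with the robot touching nothing.
It also fails if it takes over 70 s, if anything falls off the work surface, if the arm or the gripper's body presses on something with over 40 N, if the wrist force passes 120 N, or if a joint passes its speed limit or range.

## Working session

There is one attempt and no reset: what is moved stays moved. The work goes in short steps, Python scripts to look and compute and a tool call to move; the robot and the scene stay as the last step left them, time stands still between calls to the robot, and variables do not carry over. Pictures are saved under pics/ and viewed, at most 10 in all, crops included, and the job is handed in when it is done.

Besides the shell and the picture viewer there is one more tool, called as name(argument=value, ...), one argument or row to a line, values as JSON. apply_moves: Moves the arm, as the interface text tells. Its arguments: {"type":"object","properties":{"steps":{"type":"array","items":{"type":"number"}},"jaw":{"type":"number"},"newtons":{"type":"number"}},"required":["steps"]}

```bash
mkdir -p pics; python3 - <<'E'
from rig import *
import cv2
print(get_state())
for n in("scene","top"):
    im=get_image(n); cv2.imwrite(f"pics/{n}0.png",im[:,:,::-1]); print(n,calibration(n))
    cv2.imwrite(f"pics/{n}0b.png",cv2.resize(im[:,:,::-1],(800,600),interpolation=cv2.INTER_CUBIC))
E
```

```text
{'clock': 0.0, 'qpos': array([ 1.01697440e+00,  2.76591310e-01,  1.50614656e+00, -2.64867665e-05,
        1.36070978e+00, -1.20998447e-01]), 'qd': array([-0.00141186,  0.00044355,  0.00061577, -0.0009231 , -0.00084756,
        0.00014224]), 'effort': array([ 8.63032401e-04, -4.16776657e+01, -2.45801854e+01, -1.56099209e-04,
        1.11146359e-02, -1.64883693e-05]), 'position': array([0.24090178, 0.52150742, 0.23043647]), 'ee_rot': array([-2.94823108e-04,  2.14723648e-01,  9.76674406e-01, -8.79486788e-04]), 'contact_force': array([0.4718166 , 0.52352183, 0.5307201 ]), 'moment': array([ 0.00321018, -0.04292008, -0.03030793]), 'gripper_force': 0.0, 'width': 0.08519643983571709}
scene {'fx': 407.5183648876763, 'fy': 407.5183648876763, 'cx': 254.67379641127735, 'cy': 188.51043162389135, 'xyz': array([-0.12477506, -0.63151677,  0.530854  ]), 'rotation': array([ 0.77671367,  0.48619536, -0.20877538, -0.34167643])}
top {'fx': 395.2715585816331, 'fy': 395.2715585816331, 'cx': 256.6738207717869, 'cy': 192.99765242498148, 'xyz': array([0.39079862, 0.0292031 , 1.10928389]), 'rotation': array([-0.70323871, -0.06865153,  0.06534891,  0.70460755])}
```

View pics/top0b.png

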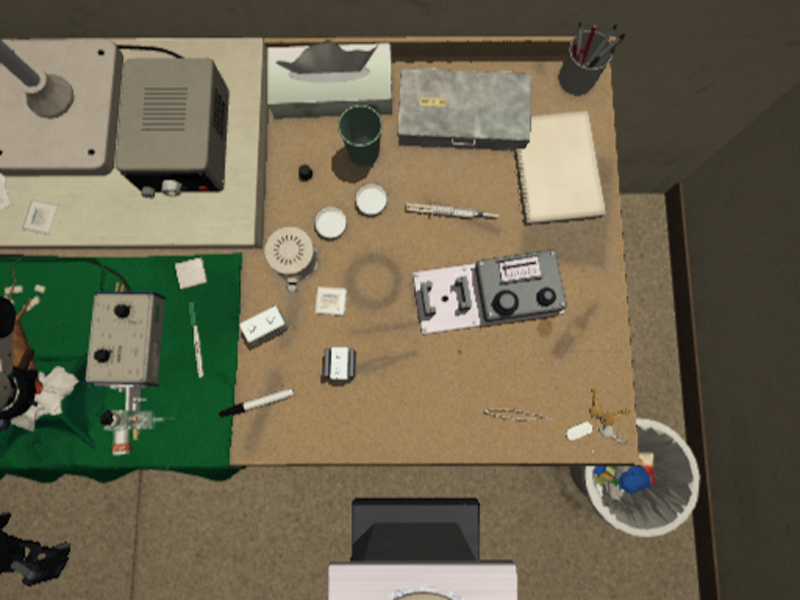

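View pics/scene0b.png

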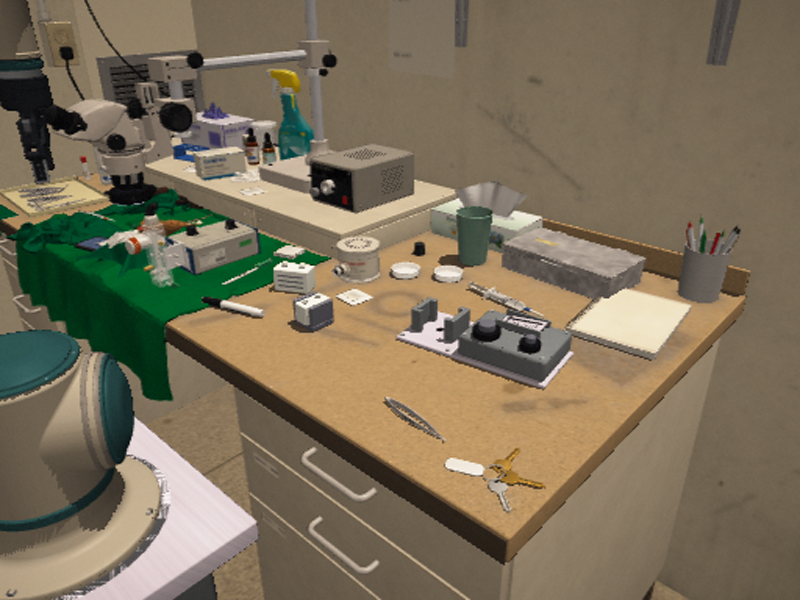

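Top view (800×600 scale): the smaller cartridge is in the cradle at (339,364) and the larger one lies at (263,326). The tester bay is at (445,297), the jog button at (506,303) and the vent button at (546,297). The forceps are at (517,415). Next I'll zoom in to measure.

```bash
cat > h.py <<'E'
import numpy as np, cv2
from rig import *
from scipy.spatial.transform import Rotation as R
def cam(n):
    c=calibration(n); w,x,y,z=c["rotation"]; return c,R.from_quat([x,y,z,w])
def ray(n,u,v):
    c,r=cam(n); d=r.apply([(u-c["cx"])/c["fx"],-(v-c["cy"])/c["fy"],-1]); return c["xyz"],d
def plane(n,u,v,z):
    o,d=ray(n,u,v); return o+d*(z-o[2])/d[2]
def proj(n,p):
    c,r=cam(n); q=r.inv().apply(np.array(p)-c["xyz"]); return c["cx"]+c["fx"]*q[0]/-q[2], c["cy"]-c["fy"]*q[1]/-q[2]
E
python3 - <<'E'
from h import *
t=cv2.imread("pics/top0.png"); s=cv2.imread("pics/scene0.png")
def z(im,x,y,w,h,W,H): return cv2.resize(im[y:y+h,x:x+w],(W,H),interpolation=cv2.INTER_NEAREST)
a=np.hstack([z(t,200,215,33,33,297,297),z(t,262,158,104,62,500,297)])
b=np.hstack([z(s,182,180,36,36,297,297),z(s,250,185,120,71,500,297)])
cv2.imwrite("pics/z.png",np.vstack([a,b]))
for u,v,h in [(339,364,.046),(445,297,.008),(506,303,.066),(546,297,.066)]: print(plane("top",u*.64,v*.64,h))
E
```

```text
[0.48592512 0.14096651 0.046     ]
[ 0.61060955 -0.0456843   0.008     ]
[ 0.58826583 -0.14634108  0.066     ]
[ 0.59860741 -0.21545961  0.066     ]
```

View pics/z.png

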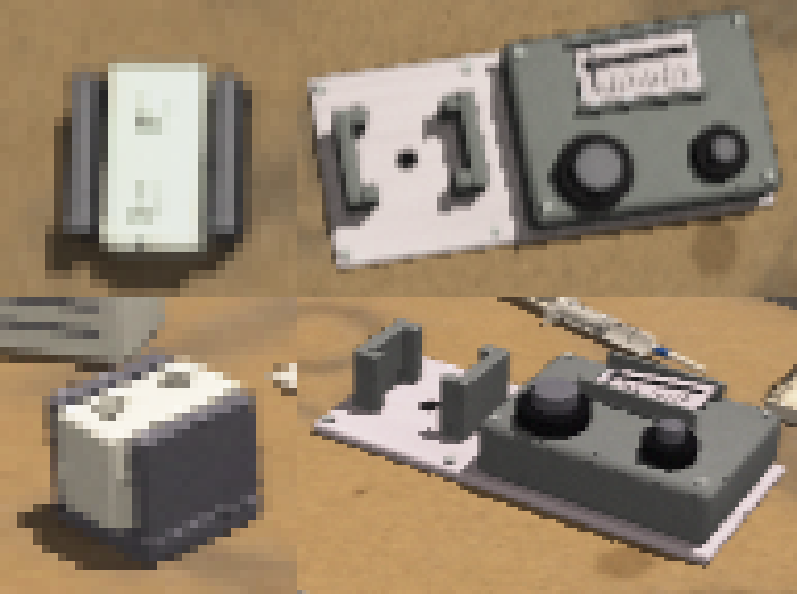

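The crop shows the cartridge top as the white rectangle between the cradle walls. In the tester crop I can see the plate corners, the bay's centre hole and both button caps. I'll cast these onto their planes and fit a rigid pose.

```bash
cat > m.py <<'E'
from h import *
T=lambda x,y:(262+(x-297)/500*104-.5,158+y/297*62-.5)
S=lambda x,y:(250+(x-297)/500*120-.5,185+(y-297)/297*71-.5)
# model xyz in tester frame, top zoom px, scene zoom px
P=[((-.058,.131,.008),(338,267),(313,428)),((.058,.131,.008),(308,80),None),((-.058,-.131,.008),None,(706,553)),((.058,-.131,.008),None,(784,466)),((0,.08,.008),(407,158),(430,405))]
for name,conv,i in(("top",T,1),("scene",S,2)):
    m=np.array([p[0] for p in P if p[i]]); w=np.array([plane(name,*conv(*p[i]),.008) for p in P if p[i]])
    a=m-m.mean(0);b=w-w.mean(0); th=np.arctan2((a[:,0]*b[:,1]-a[:,1]*b[:,0]).sum(),(a[:,:2]*b[:,:2]).sum())
    r=R.from_euler("z",th); t=w.mean(0)-r.apply(m.mean(0))
    print(name,"yaw",np.degrees(th),"org",t[:2],"bay",(t+r.apply([0,.08,0]))[:2],"res mm",np.round((r.apply(m)+t-w)[:,:2]*1e3,1).tolist())
for k,a,b in(("jog",(598,172),(556,393)),("vent",(722,152),(674,430))):
    print(k,plane("top",*T(*a),.066),plane("scene",*S(*b),.066))
# cartridge top in cradle
for name,box in(("top",(200,215,33,33)),("scene",(182,180,36,36))):
    im=cv2.imread(f"pics/{name}0.png"); x,y,w,h=box; c=cv2.resize(im[y:y+h,x:x+w],None,fx=8,fy=8,interpolation=cv2.INTER_CUBIC).astype(int)
    k=((c.min(2)>(165))).astype(np.uint8); cs=max(cv2.findContours(k,cv2.RETR_EXTERNAL,cv2.CHAIN_APPROX_NONE)[0],key=cv2.contourArea)[:,0]
    pts=np.array([plane(name,x+(u+.5)/8-.5,y+(v+.5)/8-.5,.046)[:2] for u,v in cs],np.float32)
    print(name,cv2.minAreaRect(pts*1000), pts.min(0),pts.max(0))
    q=cv2.boxPoints(cv2.minAreaRect(pts)); print(q)
E
python3 m.py
```

```text
top yaw 8.842620082685693 org [ 0.6211714  -0.12395425] bay [ 0.60887373 -0.0449051 ] res mm [[-0.7, -0.2], [1.2, 0.6], [-0.6, -0.4]]
scene yaw 8.789496531905163 org [ 0.61550656 -0.12496668] bay [ 0.60328219 -0.04590617] res mm [[1.9, 4.9], [-1.9, -3.7], [3.4, 0.4], [-3.4, -1.6]]
jog [ 0.5896694  -0.14710714  0.066     ] [ 0.58404388 -0.15371738  0.066     ]
vent [ 0.60093355 -0.21680184  0.066     ] [ 0.59285978 -0.22578141  0.066     ]
top ((489.0843505859375, 142.00103759765625), (28.26898193359375, 54.206329345703125), 89.0469970703125) [0.46190014 0.12756348] [0.5160427  0.15647802]
[[0.46174994 0.12831931]
 [0.5159488  0.12741773]
 [0.51641893 0.15568279]
 [0.46222013 0.15658437]]
scene ((485.43658447265625, 138.34408569335938), (33.67808532714844, 56.46790313720703), 89.22887420654297) [0.4570027 0.1217211] [0.5136653  0.15545441]
[[0.4569786  0.12188655]
 [0.5134413  0.12112659]
 [0.51389456 0.15480164]
 [0.45743185 0.1555616 ]]
```

apply_moves(
  steps=[24.7,-38,-10,-66,24.7,-38,-10,-66,24.7,-38,-10,-66,24.7,-38,-10,-66,24.7,-38,-10,-66,24.7,-38,-10,-66,24.7,-38,-10,-66,24.7,-38,-10,-66],
  jaw=0,
  newtons=40,
)

```text
clock: 0.77
position: [0.419, 0.2473, 0.159]
ee_rot: [-0.0, 0.659, 0.752, -0.0]
contact_force: [1.0, -0.4, -0.8]
width: 0.0856
gripper_force: 0.0
```

apply_moves(
  steps=[6.9,-10.6,-3,-8.5,6.9,-10.6,-3,-8.5,6.9,-10.6,-3,-8.5,6.9,-10.6,-3,-8.5,6.9,-10.6,-6,-8.5,6.9,-10.6,-6,-8.5],
)

```text
clock: 1.27
position: [0.4846, 0.1417, 0.0958]
ee_rot: [-0.003, 0.712, 0.703, -0.003]
contact_force: [-1.6, 0.1, -0.0]
width: 0.086
gripper_force: 0.0
```

```bash
python3 - <<'E'
from h import *
s=get_state(); print(s["position"],s["ee_rot"])
t=get_image("top")[:,:,::-1]; c=get_image("scene")[:,:,::-1]
cv2.imwrite("pics/t1.png",t);cv2.imwrite("pics/s1.png",c)
p=s["position"]; print(proj("top",p),proj("scene",p))
cv2.imwrite("pics/z1.png",np.hstack([cv2.resize(t[200:260,185:245],(400,400)),cv2.resize(c[120:220,150:250],(400,400))]))
E
```

```text
[0.48460636 0.14171828 0.09575783] [-0.00261449  0.71157915  0.70259264 -0.00344483]
(np.float64(214.64948261846473), np.float64(231.74131452272357)) (np.float64(197.30568579775007), np.float64(174.67211368668393))
```

View pics/z1.png

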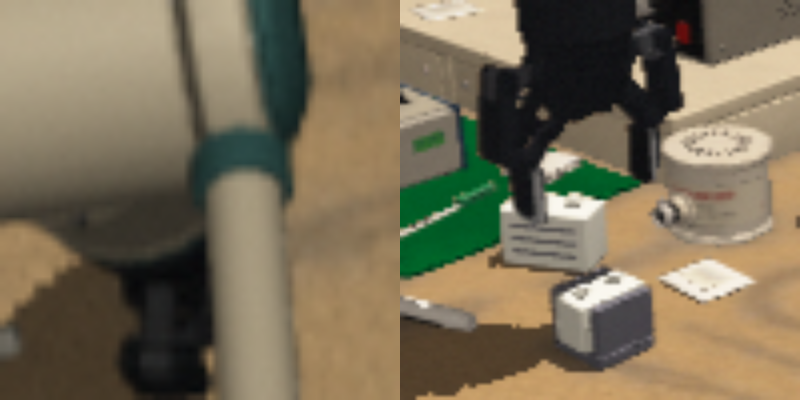

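apply_moves(
  steps=[0,0,-1,0,0,0,-2.5,0,0,0,-4,0,0,0,-5,0,0,0,-5,0],
)

```text
clock: 1.78
position: [0.4861, 0.1436, 0.0482]
ee_rot: [-0.001, 0.71, 0.704, -0.001]
contact_force: [-0.0, 0.4, -0.0]
width: 0.0858
gripper_force: 0.0
```

apply_moves(
  steps=[0.1,-0.2,-1.5,0,0.1,-0.2,-3,0,0.1,-0.2,-3.6,0,0.1,-0.2,-3.6,0,0.1,-0.2,-3.6,0],
)

```text
clock: 2.2
position: [0.4889, 0.1414, 0.014]
ee_rot: [0.0, 0.711, 0.704, 0.0]
contact_force: [-0.5, -0.1, 0.4]
width: 0.0852
gripper_force: 0.0
```

apply_moves(
  steps=[0,0,0,0,0,0,0,0,0,0,0,0,0,0,0,0,0,0,0,0,0,0,0,0],
  jaw=255,
  newtons=35,
)

```text
clock: 2.7
position: [0.4892, 0.1412, 0.0144]
ee_rot: [0.0, 0.711, 0.703, 0.001]
contact_force: [-0.7, 1.0, 6.6]
width: 0.0553
gripper_force: 38.1
```

apply_moves(
  steps=[0,0,1,0,0,0,3,0,0,0,5,0,0,0,7,0,0,0,8,0,0,0,8,0],
)

```text
clock: 3.2
position: [0.4904, 0.1413, 0.0961]
ee_rot: [0.002, 0.711, 0.703, 0.002]
contact_force: [-0.6, -0.4, -0.5]
width: 0.0553
gripper_force: 37.5
```

apply_moves(
  steps=[-7,-12.1,0,-80.5,-7,-12.1,0,-80.5,-7,-12.1,0,-80.5,-7,-12.1,0,-80.5,-7,-12.1,0,-80.5,-7,-12.1,0,-80.5,-7,-12.1,0,-80.5,-7,-12.1,0,-80.5],
)

```text
clock: 3.87
position: [0.4176, 0.0199, 0.0926]
ee_rot: [-0.0, 0.962, 0.273, -0.001]
contact_force: [0.1, -0.4, -1.2]
width: 0.0555
gripper_force: 37.5
```

apply_moves(
  steps=[0,0,-2,-7,0,0,-4,-14,0,0,-5,-20,0,0,-6,-23.2,0,0,-6,-23.2,0,0,-6,-23.2],
)

```text
clock: 4.37
position: [0.4175, 0.0202, 0.0326]
ee_rot: [-0.0, 0.997, 0.078, -0.001]
contact_force: [0.6, -0.7, -0.5]
width: 0.0554
gripper_force: 37.5
```

apply_moves(
  steps=[0,0,-1,0,0,0,-2,0,0,0,-2.4,0,0,0,-2.6,0,0,0,-2.7,0,0,0,-2.7,0],
)

```text
clock: 4.87
position: [0.4188, 0.0201, 0.0068]
ee_rot: [0.0, 0.997, 0.078, 0.0]
contact_force: [0.5, 0.5, -0.4]
width: 0.0557
gripper_force: 37.5
```

apply_moves(
  steps=[0,0,-0.1,0,0,0,-0.2,0,0,0,-0.3,0,0,0,-0.3,0],
)

```text
clock: 5.2
position: [0.419, 0.0201, 0.0044]
ee_rot: [0.0, 0.997, 0.078, 0.0]
contact_force: [-2.0, -0.9, 9.3]
width: 0.0556
gripper_force: 38.6
```

apply_moves(
  steps=[0,0,0,0,0,0,0,0,0,0,0,0,0,0,0,0,0,0,2,0,0,0,5,0,0,0,8,0,0,0,9,0],
  jaw=0,
)

```text
clock: 5.87
position: [0.4208, 0.0199, 0.0967]
ee_rot: [0.001, 0.997, 0.078, 0.003]
contact_force: [1.0, 0.4, -0.1]
width: 0.0856
gripper_force: 0.0
```

apply_moves(
  steps=[-6,25,5,50,-6,25,5,50,-6,25,5,50,-6,25,5,50,-6,25,5,50,-6,25,5,50,-6,25,5,50,-6,25,5,50],
)

```text
clock: 6.53
position: [0.3582, 0.2733, 0.1441]
ee_rot: [-0.0, 0.869, 0.495, 0.001]
contact_force: [-0.4, 0.4, -0.8]
width: 0.0852
gripper_force: 0.0
```

```bash
python3 - <<'E'
from h import *
s=get_state(); print(s["position"],s["ee_rot"])
t=get_image("top")[:,:,::-1]; c=get_image("scene")[:,:,::-1]
cv2.imwrite("pics/t2.png",t);cv2.imwrite("pics/s2.png",c)
p=[.419,.020,.036]; 
for n,im in(("top",t),("scene",c)):
    u,v=proj(n,p); print(n,u,v); x,y=int(u)-20,int(v)-20
    k=np.ascontiguousarray(im[y:y+40,x:x+40]); k=cv2.resize(k,(400,400),interpolation=cv2.INTER_NEAREST)
    for dx,dy in[(a,b) for a in(-.028,.028) for b in(-.015,.015)]:
        q=R.from_euler("z",98.95,degrees=True).apply([dx,dy,0])+p; U,V=proj(n,q); cv2.circle(k,(int((U-x+.5)*10),int((V-y+.5)*10)),3,(0,0,255),-1)
    cv2.imwrite(f"pics/_{n}.png",k)
cv2.imwrite("pics/z2.png",np.hstack([cv2.imread("pics/_top.png"),cv2.imread("pics/_scene.png")]))
E
```

```text
[0.35819283 0.27332026 0.14413938] [-4.64875639e-04  8.68854550e-01  4.95065886e-01  1.15025181e-03]
top 262.02790996204936 258.2079297247284
scene 210.84650835704664 219.78550739211568
```

View pics/z2.png

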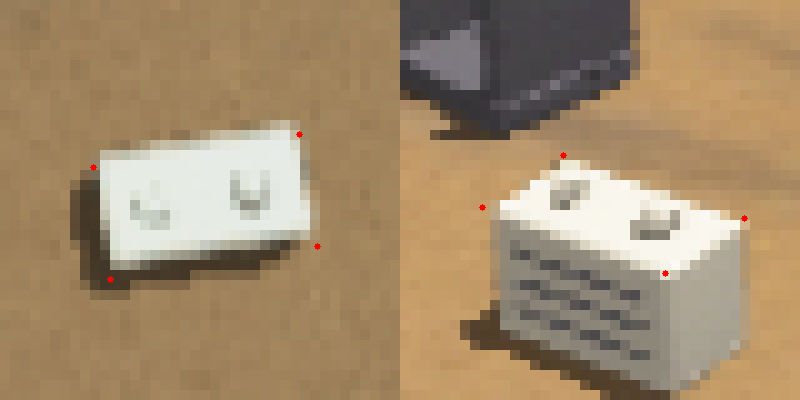

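Top view: the cartridge stands upright, with its centre about 1.3 px above (in the picture) where the TCP predicted. The scene view matches the prediction closely. I'll regrip so it self-centres along x, release, and look again to get the camera bias.

apply_moves(
  steps=[6.2,-25.3,-4,39.5,6.2,-25.3,-4,39.5,6.2,-25.3,-4,39.5,6.2,-25.3,-4,39.5,6.2,-25.3,-4,39.5,6.2,-25.3,-4,39.5,6.2,-25.3,-4,39.5,6.2,-25.3,-4,39.5],
)

```text
clock: 7.3
position: [0.4206, 0.0116, 0.1027]
ee_rot: [0.001, 0.655, 0.756, -0.001]
contact_force: [0.5, 0.7, -0.2]
width: 0.0852
gripper_force: 0.0
```

apply_moves(
  steps=[0,0,-3,0,0,0,-6,0,0,0,-8,0,0,0,-9,0,0,0,-9.2,0,0,0,-9.2,0,0,0,-9.2,0],
)

```text
clock: 7.88
position: [0.4207, 0.0163, 0.0118]
ee_rot: [0.0, 0.654, 0.756, 0.0]
contact_force: [-0.1, 0.2, -0.1]
width: 0.085
gripper_force: 0.0
```

apply_moves(
  steps=[0,0.3,-0.2,0.6,0,0.35,-0.4,0.6,0,0.35,-0.4,0.6],
)

```text
clock: 8.13
position: [0.4208, 0.0208, 0.0078]
ee_rot: [0.0, 0.649, 0.761, 0.0]
contact_force: [-0.4, -0.5, -0.2]
width: 0.0855
gripper_force: 0.0
```

apply_moves(
  steps=[0,0,0,0,0,0,0,0,0,0,0,0,0,0,0,0,0,0,0,0,0,0,0,0,0,0,0,0,0,0,0,0],
  jaw=255,
  newtons=25,
)

```text
clock: 8.8
position: [0.4208, 0.0206, 0.0077]
ee_rot: [0.0, 0.649, 0.76, 0.0]
contact_force: [0.1, 0.8, 3.0]
width: 0.0296
gripper_force: 25.1
```

apply_moves(
  steps=[0,0,0,0,0,0,0,0,0,0,0,0,0,0,0,0,0,0,0,0,0,0,3,0,0,0,6,0,0,0,9,0],
  jaw=0,
)

```text
clock: 9.47
position: [0.4198, 0.0207, 0.0981]
ee_rot: [-0.001, 0.649, 0.76, -0.001]
contact_force: [0.3, -0.3, -1.4]
width: 0.0851
gripper_force: 0.0
```

apply_moves(
  steps=[-6,22,3,0,-6,22,3,0,-6,22,3,0,-6,22,3,0,-6,22,3,0,-6,22,3,0],
)

```text
clock: 9.97
position: [0.3594, 0.2441, 0.1282]
ee_rot: [-0.0, 0.649, 0.761, 0.001]
contact_force: [0.6, 0.0, 0.3]
width: 0.0853
gripper_force: 0.0
```

```bash
cat > m2.py <<'E'
from h import *
import sys
def top(name,im,box,z):
    x,y,w,h=box; c=cv2.resize(im[y:y+h,x:x+w],None,fx=8,fy=8,interpolation=cv2.INTER_CUBIC).astype(int)
    k=(c.min(2)>165).astype(np.uint8); cs=max(cv2.findContours(k,cv2.RETR_EXTERNAL,cv2.CHAIN_APPROX_NONE)[0],key=cv2.contourArea)[:,0]
    pts=np.array([plane(name,x+(u+.5)/8-.5,y+(v+.5)/8-.5,z)[:2] for u,v in cs],np.float32)
    return cv2.minAreaRect(pts*1000)
E
python3 - <<'E'
from m2 import *
s=get_state(); print(s["position"])
t=get_image("top")[:,:,::-1]; c=get_image("scene")[:,:,::-1]
cv2.imwrite("pics/t3.png",t);cv2.imwrite("pics/s3.png",c)
for f in("2","3"):
    print(f,top("top",cv2.imread(f"pics/t{f}.png"),(242,238,40,40),.036))
    im=cv2.imread(f"pics/s{f}.png"); k=cv2.resize(im[200:240,191:231],None,fx=8,fy=8,interpolation=cv2.INTER_CUBIC).min(2)>188
    k=k.astype(np.uint8);cs=max(cv2.findContours(k,cv2.RETR_EXTERNAL,cv2.CHAIN_APPROX_NONE)[0],key=cv2.contourArea)[:,0]
    pts=np.array([plane("scene",191+(u+.5)/8-.5,200+(v+.5)/8-.5,.036)[:2] for u,v in cs],np.float32); print("scene",cv2.minAreaRect(pts*1000))
E
```

```text
[0.35941203 0.2440591  0.12824913]
2 ((422.361572265625, 20.156723022460938), (29.45486831665039, 54.85969543457031), 9.176481246948242)
scene ((418.5325622558594, 17.301179885864258), (29.486431121826172, 56.24260330200195), 7.887765407562256)
3 ((423.6710510253906, 20.34746742248535), (29.006380081176758, 54.80016326904297), 9.232207298278809)
scene ((419.7326965332031, 17.655046463012695), (29.467411041259766, 56.140323638916016), 9.201374053955078)
```

```bash
python3 - <<'E'
from m2 import *
B={"top":np.array([.0029,.0002]),"scene":np.array([-.0011,-.0024])}
out=[]
for n,f,(hu,hv) in(("top","t3",(284.5,190.5)),("scene","s3",(281.5,210.5))):
    im=cv2.imread(f"pics/{f}.png"); g=im.min(2).astype(float)
    x,y=int(hu)-3,int(hv)-3; p=g[y:y+8,x:x+8]; print(n,p.astype(int).tolist())
    w=np.clip(np.percentile(p,70)-p-30,0,None); yy,xx=np.mgrid[y:y+8,x:x+8]; u,v=(w*xx).sum()/w.sum(),(w*yy).sum()/w.sum()
    b=plane(n,u,v,.008)[:2]-B[n]; print(n,"hole",u,v,b)
    r=R.from_euler("z",8.9,degrees=True); o=np.array([.606,-.045,.008])
    X,Y,W,H=(262,158,104,62) if n=="top" else (250,185,104,62)
    k=cv2.resize(im[Y:Y+H,X:X+W],(800,477),interpolation=cv2.INTER_NEAREST)[:,:,:]
    def dot(q,col):
        q=r.apply(q)+o; q[:2]+=B[n]; U,V=proj(n,q); s=800/104; cv2.circle(k,(int((U-X+.5)*s),int((V-Y+.5)*s)),2,col,-1)
    for q in[(-.018,-.031,.04),(.018,-.031,.04),(-.018,.031,.04),(.018,.031,.04)]: dot(q,(0,0,255))
    for q in[(-.058,.051,0),(.058,.051,0),(-.058,-.211,0),(.058,-.211,0),(0,0,0)]: dot(q,(0,255,0))
    cv2.imwrite(f"pics/_{n}.png",k); out.append(cv2.resize(k,(500,298)))
cv2.imwrite("pics/z3.png",np.vstack(out))
E
```

```text
top [[208, 208, 208, 210, 211, 212, 210, 177], [210, 210, 210, 193, 190, 208, 211, 210], [209, 193, 161, 123, 115, 164, 205, 211], [209, 174, 68, 24, 23, 85, 199, 213], [211, 143, 52, 22, 21, 59, 192, 209], [209, 166, 98, 43, 76, 151, 203, 211], [211, 211, 180, 159, 170, 206, 212, 211], [209, 212, 210, 209, 209, 210, 209, 210]]
top hole 284.34045077105577 190.7485172004745 [ 0.60577728 -0.04455113]
scene [[223, 224, 223, 222, 223, 224, 112, 62], [224, 223, 224, 224, 224, 221, 111, 62], [226, 225, 225, 189, 180, 217, 112, 61], [226, 123, 49, 34, 34, 47, 60, 61], [225, 110, 32, 28, 32, 118, 76, 62], [226, 223, 222, 184, 219, 191, 95, 62], [226, 227, 226, 225, 223, 189, 95, 64], [226, 226, 226, 226, 226, 189, 96, 61]]
scene hole 283.10845986984816 210.53548187170747 [ 0.60987565 -0.04598682]
```

View pics/z3.png

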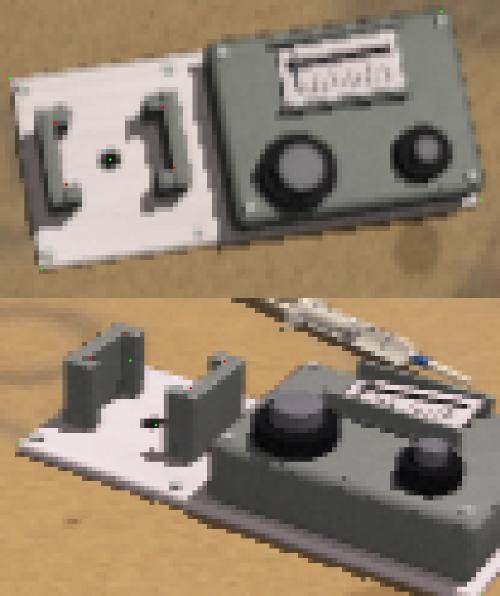

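Top view: the hole at (110,159) and the projected bay outline agree with the bay walls to within about 1 px. The scene view agrees too. I take the bay centre as (0.606, -0.045) at yaw 8.9°, and will regrip now.

apply_moves(
  steps=[6.1,-22.4,-3,0,6.1,-22.4,-3,0,6.1,-22.4,-3,0,6.1,-22.4,-3,0,6.1,-22.4,-3,0,6.1,-22.4,-3,0,6.1,-22.4,-6,0,6.1,-22.4,-8,0],
)

```text
clock: 10.73
position: [0.4221, 0.0136, 0.0467]
ee_rot: [0.001, 0.651, 0.759, 0.0]
contact_force: [-0.9, 0.7, -1.1]
width: 0.0855
gripper_force: 0.0
```

apply_moves(
  steps=[0,0,-2,0,0,0,-3.5,0,0,0,-4.2,0,0,0,-4.2,0],
)

```text
clock: 11.07
position: [0.42, 0.0159, 0.0041]
ee_rot: [-0.002, 0.65, 0.76, -0.001]
contact_force: [-0.2, 0.1, -0.8]
width: 0.0854
gripper_force: 0.0
```

apply_moves(
  steps=[0,0,0.3,0,0,0,0.3,0,0,0,0.3,0],
)

```text
clock: 11.32
position: [0.4227, 0.0164, 0.0096]
ee_rot: [0.001, 0.649, 0.761, 0.001]
contact_force: [-0.1, 0.8, 0.3]
width: 0.0855
gripper_force: 0.0
```

apply_moves(
  steps=[-0.1,0.4,-0.2,0,-0.1,0.4,-0.2,0,-0.1,0.4,-0.2,0],
)

```text
clock: 11.57
position: [0.4205, 0.0209, 0.0068]
ee_rot: [0.0, 0.649, 0.761, 0.0]
contact_force: [-1.7, -1.1, 0.5]
width: 0.0853
gripper_force: 0.0
```

apply_moves(
  steps=[0,0,0,0,0,0,0,0,0,0,0,0,0,0,0,0,0,0,0,0,0,0,0,0,0,0,0,0,0,0,0,0],
  jaw=255,
  newtons=30,
)

```text
clock: 12.23
position: [0.4208, 0.0205, 0.0066]
ee_rot: [0.0, 0.649, 0.76, 0.0]
contact_force: [0.6, -0.7, 1.1]
width: 0.0294
gripper_force: 30.0
```

apply_moves(
  steps=[0,0,2,0,0,0,5,0,0,0,8,0,0,0,10,0,0,0,10,0,0,0,10,0],
)

```text
clock: 12.73
position: [0.421, 0.0205, 0.1071]
ee_rot: [0.001, 0.649, 0.76, 0.001]
contact_force: [0.3, 0.6, -1.0]
width: 0.0292
gripper_force: 30.0
```

apply_moves(
  steps=[3.7,-1.3,0,0,7.4,-2.6,0,0,11.1,-3.9,0,0,14.8,-5.2,0,0,18.5,-6.5,0,0,18.5,-6.5,0,0,18.5,-6.5,-3,0,18.5,-6.5,-4,0],
)

```text
clock: 13.4
position: [0.6028, -0.0442, 0.0615]
ee_rot: [-0.004, 0.65, 0.76, -0.002]
contact_force: [-1.5, -0.1, -0.8]
width: 0.0296
gripper_force: 30.2
```

apply_moves(
  steps=[0,0,0,0,0,0,0,0,0,0,0,0],
)

```text
clock: 13.65
position: [0.6053, -0.0442, 0.0667]
ee_rot: [-0.0, 0.649, 0.761, -0.0]
contact_force: [1.0, -0.4, 0.6]
width: 0.0297
gripper_force: 30.2
```

```bash
python3 - <<'E'
from m2 import *
s=get_state(); print(s["position"],s["ee_rot"])
c=get_image("scene")[:,:,::-1]; cv2.imwrite("pics/s4.png",c)
t=get_image("top")[:,:,::-1]; cv2.imwrite("pics/t4.png",t)
cv2.imwrite("pics/z4.png",np.hstack([cv2.resize(c[150:250,235:335],(400,400),interpolation=cv2.INTER_CUBIC),cv2.resize(t[150:230,245:325],(400,400),interpolation=cv2.INTER_CUBIC)]))
E
```

```text
[ 0.60527185 -0.04420388  0.06666104] [-7.40407655e-05  6.49303844e-01  7.60529100e-01 -1.56808069e-05]
```

View pics/z4.png

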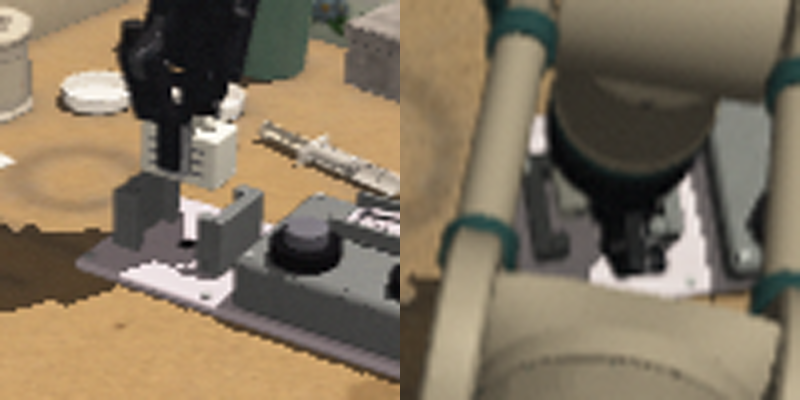

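Scene view: the cartridge hovers upright above the bay, centred between the two end walls. I'll lower it while watching the force.

apply_moves(
  steps=[0.05,-0.05,-0.8,0,0.05,-0.05,-1.3,0,0.05,-0.05,-1.7,0,0.05,-0.05,-2,0,0.05,-0.05,-2,0],
)

```text
clock: 14.17
position: [0.6054, -0.0448, 0.0456]
ee_rot: [-0.001, 0.649, 0.76, -0.0]
contact_force: [0.8, -0.2, -0.3]
width: 0.0292
gripper_force: 30.2
```

apply_moves(
  steps=[0,0,-0.5,0,0,0,-1,0,0,0,-1.5,0,0,0,-2,0,0,0,-2.5,0,0,0,-2.7,0,0,0,-2.7,0],
)

```text
clock: 14.75
position: [0.6056, -0.0448, 0.0186]
ee_rot: [-0.001, 0.649, 0.76, -0.0]
contact_force: [0.3, 1.1, -0.8]
width: 0.0297
gripper_force: 30.2
```

apply_moves(
  steps=[0,0,-0.1,0,0,0,-0.2,0,0,0,-0.3,0,0,0,-0.4,0,0,0,-0.45,0,0,0,-0.45,0],
)

```text
clock: 15.25
position: [0.606, -0.0449, 0.015]
ee_rot: [0.0, 0.649, 0.76, 0.0]
contact_force: [0.1, -0.5, -0.3]
width: 0.03
gripper_force: 30.2
```

apply_moves(
  steps=[0,0,-0.05,0,0,0,-0.1,0,0,0,-0.1,0],
)

```text
clock: 15.5
position: [0.6062, -0.045, 0.0146]
ee_rot: [0.0, 0.649, 0.76, 0.0]
contact_force: [-1.4, -0.0, 4.1]
width: 0.0295
gripper_force: 30.8
```

apply_moves(
  steps=[0,0,0,0,0,0,0,0,0,0,0,0,0,0,0,0,0,0,1,0,0,0,3,0,0,0,6,0,0,0,9,0],
  jaw=100,
)

```text
clock: 16.17
position: [0.6054, -0.0448, 0.1048]
ee_rot: [-0.001, 0.649, 0.76, -0.0]
contact_force: [0.6, 0.1, -0.2]
width: 0.0517
gripper_force: 0.0
```

apply_moves(
  steps=[-1,-5,3,0,-2,-10.3,3,0,-2,-10.3,3,0,-2,-10.3,3,0,-2,-10.3,3,0],
  jaw=255,
)

```text
clock: 16.58
position: [0.586, -0.1493, 0.135]
ee_rot: [0.001, 0.651, 0.76, 0.0]
contact_force: [-0.0, 0.7, -0.6]
width: 0.0004
gripper_force: 0.0
```

```bash
python3 - <<'E'
from m2 import *
s=get_state(); print(s["position"],s["width"])
c=get_image("scene")[:,:,::-1]; cv2.imwrite("pics/s5.png",c)
t=get_image("top")[:,:,::-1]; cv2.imwrite("pics/t5.png",t)
cv2.imwrite("pics/z5.png",np.hstack([cv2.resize(c[150:250,235:335],(400,400),interpolation=cv2.INTER_CUBIC),cv2.resize(t[150:230,245:325],(400,400),interpolation=cv2.INTER_CUBIC)]))
E
```

```text
[ 0.58603654 -0.149328    0.13502039] 0.00043423723629350773
```

View pics/z5.png

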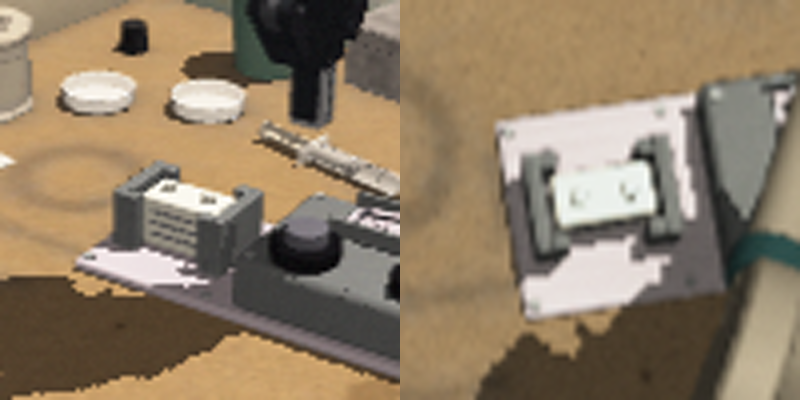

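The cartridge sits level between the bay walls in both views. Next I'll press the jog button.

apply_moves(
  steps=[0,0,-2,0,0,0,-4,0,0,0,-5.5,0,0,0,-6.2,0,0,0,-6.2,0,0,0,-6.2,0],
)

```text
clock: 17.18
position: [0.5863, -0.147, 0.0719]
ee_rot: [-0.0, 0.649, 0.761, 0.0]
contact_force: [-0.4, -0.7, 0.6]
width: 0.0002
gripper_force: 0.0
```

apply_moves(
  steps=[0,-0.15,-0.5,0,0,-0.15,-1,0,0,-0.15,-1.3,0,0,-0.15,-1.35,0,0,-0.15,-1.35,0,0,-0.15,-1.35,0],
)

```text
clock: 17.68
position: [0.5875, -0.1497, 0.06]
ee_rot: [0.002, 0.649, 0.76, 0.001]
contact_force: [0.9, 0.2, 6.3]
width: -0.0003
gripper_force: 2.8
```

apply_moves(
  steps=[0,0,-0.05,0,0,0,-0.05,0,0,0,-0.05,0,0,0,-0.05,0,0,0,-0.05,0,0,0,-0.05,0,0,0,-0.05,0,0,0,-0.05,0],
)

```text
clock: 18.35
position: [0.5875, -0.1498, 0.06]
ee_rot: [0.002, 0.649, 0.76, 0.001]
contact_force: [0.1, 1.1, 8.6]
width: -0.0002
gripper_force: 4.0
```

apply_moves(
  steps=[0,0,0,0,0,0,0,0,0,0,0,0,0,0,0,0,0,0,0,0,0,0,0,0,0,0,0,0,0,0,0,0],
)

```text
clock: 19.02
position: [0.5875, -0.1498, 0.06]
ee_rot: [0.002, 0.649, 0.76, 0.001]
contact_force: [0.0, 0.1, 7.8]
width: -0.0001
gripper_force: 4.0
```

apply_moves(
  steps=[0,0,0,0,0,0,0,0,0,0,0,0,0,0,0,0,0,0,0,0,0,0,0,0,0,0,0,0,0,0,0,0],
)

```text
clock: 19.68
position: [0.5875, -0.1498, 0.06]
ee_rot: [0.002, 0.65, 0.76, 0.001]
contact_force: [-0.3, 0.2, 7.8]
width: 0.0002
gripper_force: 4.0
```

```bash
python3 - <<'E'
from h import *
c=get_image("scene")[:,:,::-1]; print(get_state()["clock"],get_state()["position"])
a=cv2.imread("pics/s5.png"); f=lambda i:cv2.resize(i[185:225,290:370],(640,290),interpolation=cv2.INTER_CUBIC)
cv2.imwrite("pics/z6.png",np.vstack([f(cv2.imread("pics/scene0.png")),f(c)]))
E
```

```text
19.7333 [ 0.58752658 -0.14977002  0.05997142]
```

View pics/z6.png

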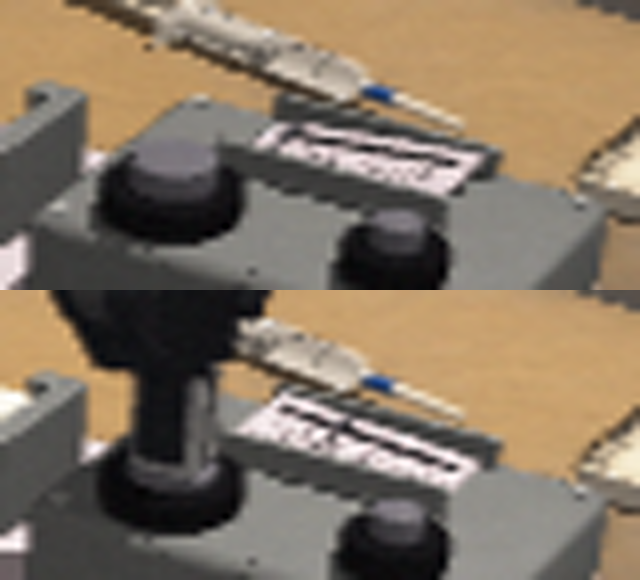

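The button cap is down, and the pointer has moved from about (275,140) to (335,435), roughly 15 mm. So the hold began at about 17.5 s, and I need about 2 s more.

apply_moves(
  steps=[0,0,0,0,0,0,0,0,0,0,0,0,0,0,0,0,0,0,0,0,0,0,0,0,0,0,0,0,0,0,0,0],
)

```text
clock: 20.4
position: [0.5875, -0.1498, 0.06]
ee_rot: [0.002, 0.649, 0.76, 0.001]
contact_force: [0.2, 0.2, 7.2]
width: 0.0001
gripper_force: 4.0
```

apply_moves(
  steps=[0,0,0,0,0,0,0,0,0,0,0,0,0,0,0,0,0,0,0,0,0,0,0,0,0,0,0,0,0,0,0,0],
)

```text
clock: 21.07
position: [0.5875, -0.1498, 0.06]
ee_rot: [0.002, 0.65, 0.76, 0.001]
contact_force: [-0.5, 0.2, 8.6]
width: -0.0003
gripper_force: 4.0
```

apply_moves(
  steps=[0,0,0,0,0,0,0,0,0,0,0,0,0,0,0,0,0,0,0,0,0,0,0,0,0,0,2,0,0,0,5,0],
)

```text
clock: 21.73
position: [0.5837, -0.1487, 0.1059]
ee_rot: [-0.003, 0.649, 0.76, -0.001]
contact_force: [-0.5, 0.1, 0.0]
width: 0.0003
gripper_force: 0.0
```

apply_moves(
  steps=[-4,0,4,0,-8,0,8,0,-8,0,8,0,-8,0,8,0,-8,0,8,0,-8,0,8,0],
)

```text
clock: 22.23
position: [0.5064, -0.1494, 0.1876]
ee_rot: [0.0, 0.65, 0.76, 0.0]
contact_force: [-0.5, -0.0, -0.2]
width: -0.0001
gripper_force: 0.0
```

```bash
python3 - <<'E'
from h import *
c=get_image("scene")[:,:,::-1]; t=get_image("top")[:,:,::-1]; s=get_state(); print(s["clock"],s["position"],s["contact_force"])
cv2.imwrite("pics/z7.png",np.vstack([cv2.resize(c[160:260,240:380],(560,300)),cv2.resize(t[150:225,255:395],(560,300))]))
E
```

```text
22.3333 [ 0.50626449 -0.14926142  0.18658173] [ 0.40563587 -0.37159219  0.78479448]
```

View pics/z7.png

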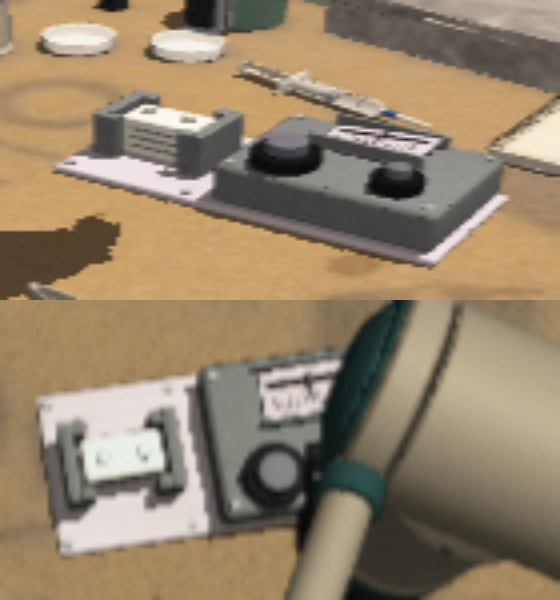

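```bash
python3 -c "
from rig import *
print(sign_off())"
```

```text
the job is handed in; nothing more can be done
None
```

The cartridge is standing upright in the tester's bay, and I pressed the jog button fully down, held it for about 4.1 s and released it. I handed the job in at about 22 s on the robot's clock; the hold time is estimated from move timing, and the verdict wasn't shown.

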